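# Set the ratchet prop to the fourth click

## Robot

A 6-joint arm with a two-finger parallel gripper is mounted at the origin on the work surface. World frame = base frame: x ahead of the robot, y to its left, z up, the work surface at z = 0. Lengths are in mm, angles in rad, forces in N, time in s.
With the tool pointing down it reaches from about 350 to 975 mm from the base axis. Payload 7.1 kg.
Tool frame: the origin (TCP) lies between the finger pads; the fingertips stand 8 mm ahead of it and the grasp point (between the pads) lies 11 mm behind it; x points along the fingers, y is the direction in which the jaws open and shut, and the axes are right-handed (so a half turn about x gives the same grasp; the last joint's range is limited). The gripper opens to 88 mm and grips with 3 to 60 N. Pads are 20 mm wide; open, the fingers measure 115 mm over their backs; the gripper's body (75 mm by 178 mm) begins 61 mm behind the grasp point.
Start: joints at [-1.272, 0.423, 1.63, -0, 1.089, -0.019], TCP at [195.316, -593.68, 230.675] pointing down, gripper open.
Joint ranges: [-3, 3], [-0.9, 2.11], [0.09, 2.58], [-1.31, 4.45], [0.11, 2.69], [-2.54, 2.54]. Speed limits (rad/s): [2.39, 2.39, 3.01, 3.14, 3.14, 3.14].

## Interface

Orientations are given as a rotation vector (axis times angle).
In Python, from workcell import ctrl gives the robot as it stands.
- The arm moves only by the tool apply_moves, never from a script. Its argument "increments" is a list of rows, each an object with "gripper": the opening in per cent of the stroke, from 0 (shut) to 100 (fully open); "delta_pos": the shift along the tool's x, y, z in cm, a list of three; "dr": the turn, a rotation vector about the tool's x, y, z in rad, a list of three. In form: [{"gripper": gripper, "delta_pos": [dx, dy, dz], "dr": [ax, ay, az]}, ...]. A call has exactly 5 rows; each row shifts and turns the commanded pose from where the row before left it, along the tool's axes as they then stand; what a row does not reach is not made up. A row lasts 1/12 s, in which the tool goes at most 41.7 mm and 7.16 degrees, less where a joint would pass 70% of its speed; a pose out of reach is approached as far as the arm can. A call with a gripper value outside its range is refused whole. The fingers move at their own pace and stop on an object; the grip force is fixed at half the most. Time passes only in rows, so rows that do not move let the fingers close, or fill a call up. It gives the time, the measured TCP pose, the force and the opening at its end, in the units of the state.
- ctrl.get_obs(): the state, without advancing time (a new reading comes with each control period).
- ctrl.get_image(name): name is "scene" or "top"; returns a dict with "img" (384x512x3 uint8, red, green, blue), "range_z" (384x512 float32, mm along the optical axis (not along the pixel's ray), 0 where there is no reading), "mtx" (3x3 intrinsics, pixels), "rvec" (rotation vector, rad) and "tvec" (3), from world to camera coordinates, as OpenCV has them. Camera axes: x right, y down, z forward; pixel columns grow to the right and rows downward; lengths in mm; the calibration is good to about 2 mm. A picture is of the moment at which its call begins.
- ctrl.close_job(): hands the job in, once; it reports no verdict.
The state is a dict: "t": time; "qpos": joint angles; "qvel": joint speeds; "joint_torque": joint torques, N m; "ee_pos": TCP position; "orientation": TCP orientation; "ft_force": force on the tool from outside, world axes, zero at the start; "moment": the same for the moment, N m; "width": finger opening in mm.
Only numpy, scipy, OpenCV 4.12 (cv2) and the standard library are available. Lean on these libraries where they do the work, as an engineer would, in place of code of your own. Each camera call takes 0.05 s, during which the arm holds its last target. There are 200 camera calls.

## Task

Set up the ratchet prop on which the robotic forearm will be laid: take its notched column by the saddle and raise it slowly until the pawl has clicked under the fourth notch and no further, then let it down gently until it rests on the pawl and let go of it. Last, push the locking bolt fully home. Leave the other things on the table where they are.

Things in the scene. Friction and masses are not known exactly. Their poses are not given: they have to be found in the camera images.
- prop_base: Ratchet prop, bolted down: dark steel foot plate 130 x 240 x 10 mm (x -65 to 65, y -160 to 80 mm), grey housing 44 mm wide, 124 mm high, open to +x, around the upright column. Origin: on the table, on the column's axis; z up. x points from the column to the pawl block; the locking bolt lies on the -y side.
- column: Sliding notched steel column, 0.3 to 0.65 kg, moves only straight up, up to 96 mm, guide friction 1 N; starts fully down. Axes as prop_base. Origin: middle of the aluminium saddle block on its top (44 x 30 x 32 mm in x, y, z). Pinch it across y from above, at origin height or up to 5 mm over it; housing top is 32 mm under the origin at the start. Rubber V lips rise 31 mm over the origin.
- lock_bolt (a joint): Slide of the steel locking bolt, m: 0 drawn out (it starts between 0 and 5 mm), 0.025 home, at its stop against the column. It moves along prop_base's +y, towards the column, with about 3 N of friction, and stays where it is left.
- bolt_knob (a point): Top centre of the bolt's upright steel knob: plain pin 14 mm in diameter, 40 mm long, its top 85 mm above the table; 120 mm on the -y side of the column's axis when drawn out. A bracket 60 mm high stands 18 mm or more clear of it on its -y side and another, 33 mm or more clear, on its +y side; its x sides are free.
- supply: Bystander: white bench power supply, 220 x 200 x 106 mm, origin under its centre.
- driver: Bystander: screwdriver lying on the table, origin under its middle.
- screws: Bystander: small jar of screws, 56 mm in diameter, 70 mm high, origin under its centre.
- servo: Bystander: black hobby servo, 54 x 20 x 42 mm, origin under its centre.
- saddle (a point): Bottom of the saddle V, 16 mm over the column origin. Ratchet: five notches 12 mm apart on the column's +x face, all below the pawl at the start. First click after 14 to 46 mm of lift (no push before 5 mm), different each time: feel it. Before each click the pull grows over 5 mm by 6 to 13 N over the weight, falls steeply to 2 or 3 N over it, and 2 to 3 mm later to the weight as the pawl snaps in.
- housing_top (a point): Centre of the housing's top, 124 mm above the table. The pawl is a spring tongue in the grey block (24 x 52 x 30 mm) on the housing's open side, clamped at a different height each time. 3 mm above a click the next notch starts to push. Let down, the column stops on the pawl where it snapped in (that is 2 to 3 mm above the steep fall of the pull) and cannot go lower again.

How it is judged (in metres and radians):
On the way, in this order (a step that is already met when the one before it is completed fails the run):
1. the column is raised by more than 45 mm, the bolt still drawn out (distance of column from where it was at the start of the episode above 0.045 m and value of joint lock_bolt below 0.01 m), for 0.05 s.
2. the column, let go of, rests on the pawl with its fourth notch, at rest, the bolt still drawn out (contact force between column_c4 and anything else above 1 N and linear speed of column below 0.01 m/s and contact force between each of the fingers, the arm and column below 0.3 N and value of joint lock_bolt below 0.01 m), for 0.2 s.
At the end, for the whole second after the job is handed in: The column rests with its weight on the pawl at its fourth notch (more than 1 N on that notch), at rest and let go of, and the locking bolt is within 3 mm of its stop (contact force between column_c4 and anything else above 1 N and contact force between each of the fingers, the arm and column below 0.3 N and linear speed of column below 0.01 m/s and value of joint lock_bolt above 0.022 m); the robot touches nothing.
It fails at once if the column is jerked or dropped (faster than 0.25 m/s) (linear speed of column above 0.25 m/s).
It fails at once if the column is rammed onto the pawl (more than 35 N on the pawl's flat top) (contact force between plunger_c0 and anything else above 35 N).
It fails at once if a bystander is moved by more than 20 mm (distance of any of supply, driver, screws, servo from where it was at the start of the episode above 0.02 m).
It also fails if it takes over 72 s, if anything falls off the work surface, if the arm or the gripper's body presses on something with over 40 N, if the wrist force passes 120 N, or if a joint passes its speed limit or range.

## Working session

There is one attempt and no reset: what is moved stays moved. The work goes in short steps, Python scripts to look and compute and a tool call to move; the robot and the scene stay as the last step left them, time stands still between calls to the robot, and variables do not carry over. Pictures are saved under pics/ and viewed, about 8 in all and at most 12, crops included, and the job is handed in when it is done.

Besides the shell and the picture viewer there is one more tool, called after ">>>" as name(argument=value, ...), one argument or row to a line, values as JSON. apply_moves: Moves the arm, as the interface text tells. Its arguments: {"type":"object","properties":{"increments":{"type":"array","items":{"type":"object","properties":{"gripper":{"type":"number"},"delta_pos":{"type":"array","items":{"type":"number"}},"dr":{"type":"array","items":{"type":"number"}}}}}},"required":["increments"]}

```bash
ls; mkdir -p pics
python3 - <<'E'
from workcell import ctrl
import cv2,numpy as np
print(ctrl.get_obs())
for n in("scene","top"):
    d=ctrl.get_image(n); np.savez(n+'0.npz',**d)
    cv2.imwrite(f'pics/{n}0.png',d['img'][:,:,::-1]); print(n,d['mtx'],d['rvec'],d['tvec'])
E
```

```text
pics
{'t': 0.0, 'qpos': array([-1.27198291e+00,  4.23848430e-01,  1.63067537e+00, -1.19490114e-05,
        1.08860685e+00, -1.90417351e-02]), 'qvel': array([ 1.11821200e-03,  6.13679018e-05, -8.28806820e-04, -5.24103094e-04,
        2.12434741e-03, -5.96282055e-04]), 'joint_torque': array([-2.53307859e-03, -5.44640386e+01, -2.73663425e+01,  6.43056119e-02,
        2.28673877e-02, -9.87567591e-05]), 'ee_pos': array([ 195.16839877, -593.17612504,  229.90270043]), 'orientation': array([ 2.05012647,  0.33021582, -2.05059353]), 'ft_force': array([-0.25434284,  0.00821307, -0.2237296 ]), 'moment': array([-0.01211909,  0.01013502,  0.02434384]), 'width': 88.06432472257283}
scene [[430.95526632   0.         252.44091937]
 [  0.         430.95526632 195.88505583]
 [  0.           0.           1.        ]] [ 2.28127473  1.27307542 -0.35778127] [-288.24211076 -310.30236992 1476.76111579]
top [[472.469033     0.         253.21857774]
 [  0.         472.469033   186.58223675]
 [  0.           0.           1.        ]] [ 2.10172223 -2.14024722  0.2079181 ] [  31.0717031   553.42004702 1256.62936501]
```

View pics/scene0.png

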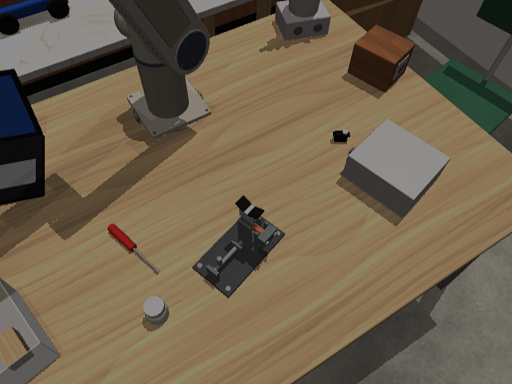

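View pics/top0.png

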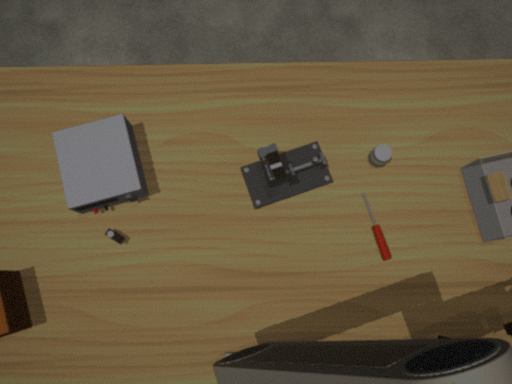

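The scene view shows the prop at about (240,245). In the top view its plate is at about (287,175), with the saddle at (275,165) and the knob at (320,160). Next I'll take 3D points from the depth images.

```bash
cat > h.py <<'E'
import numpy as np,cv2
def cloud(d):
    K=d['mtx'];R=cv2.Rodrigues(d['rvec'])[0];z=d['range_z'].astype(float)
    v,u=np.indices(z.shape)
    P=np.stack([(u-K[0,2])/K[0,0]*z,(v-K[1,2])/K[1,1]*z,z],-1)-d['tvec'].ravel()
    W=P@R; W[z<=0]=np.nan
    return W
def proj(d,p): return cv2.projectPoints(np.float64(p).reshape(-1,3),d['rvec'],d['tvec'],d['mtx'],None)[0][:,0]
E
python3 - <<'E'
from h import *
ds={n:np.load(n+'0.npz') for n in('scene','top')}
t=cloud(ds['top']); s=cloud(ds['scene'])
print('table z',np.nanmedian(t[240:280,150:300,2]),np.nanmedian(s[280:340,250:320,2]))
a=t[135:215,235:340].reshape(-1,3); b=s[185:300,185:295].reshape(-1,3)
for nm,a in(('top',a),('scene',b)):
    m=(a[:,2]>5)&(a[:,2]<16); r=cv2.minAreaRect(a[m][:,:2].astype(np.float32)); print(nm,'plate',r,m.sum()); print(cv2.boxPoints(r))
    for lo,hi in((50,70),(75,95),(100,118),(119,130),(130,150),(150,172),(172,200)):
        q=a[(a[:,2]>lo)&(a[:,2]<hi)]
        if len(q): print(lo,hi,len(q),q.mean(0).round(1),q.min(0).round(),q.max(0).round())
c=np.hstack([cv2.resize(ds['top']['img'][135:215,235:340],None,fx=4,fy=4),cv2.resize(ds['scene']['img'][190:300,190:290],(364,320))])
cv2.imwrite('pics/crop.png',c[:,:,::-1])
E
```

```text
table z -0.153552110299599 0.10288438615002081
top plate ((600.4618530273438, -78.42097473144531), (302.5715026855469, 231.66262817382812), 88.83614349365234) 2796
[[ 481.58154  -227.32278 ]
 [ 713.1964   -232.02826 ]
 [ 719.34216    70.480835]
 [ 487.7273     75.18631 ]]
50 70 193 [ 606.8 -111.    58. ] [ 558. -184.   50.] [649.  -4.  70.]
75 95 66 [590.6 -69.9  85.1] [ 558. -155.   75.] [628.  -1.  95.]
100 118 101 [616.8 -19.7 112. ] [558. -64. 100.] [663.   7. 118.]
119 130 133 [619.  -17.5 122.4] [558. -53. 119.] [655.   7. 129.]
130 150 7 [571.5 -26.1 142.8] [561. -33. 130.] [596. -18. 149.]
150 172 47 [583.2 -31.2 166.7] [561. -48. 151.] [597. -17. 172.]
172 200 296 [585.2 -37.2 179.8] [549. -61. 172.] [621. -15. 190.]
scene plate ((565.5733642578125, -54.59478759765625), (322.544189453125, 350.1085510253906), 59.30229949951172) 2448
[[ 332.7182    -103.90158  ]
 [ 633.767     -282.63495  ]
 [ 798.4285      -5.2879944]
 [ 497.3797     173.44537  ]]
50 70 272 [ 612.  -107.3   57.7] [ 571. -182.   50.] [649. -26.  70.]
75 95 107 [607.5 -73.6  85.7] [ 572. -155.   75.] [657.  -8.  95.]
100 118 283 [619.8 -30.3 110. ] [570. -63. 100.] [661.  10. 118.]
119 130 195 [618.5 -30.  121.9] [566. -63. 119.] [656.   9. 130.]
130 150 40 [592.4 -45.3 144.4] [569. -56. 131.] [608. -17. 150.]
150 172 93 [587.9 -44.4 163.9] [568. -57. 150.] [609. -21. 172.]
172 200 287 [583.8 -37.  179.4] [549. -60. 172.] [622. -10. 189.]
```

View pics/crop.png

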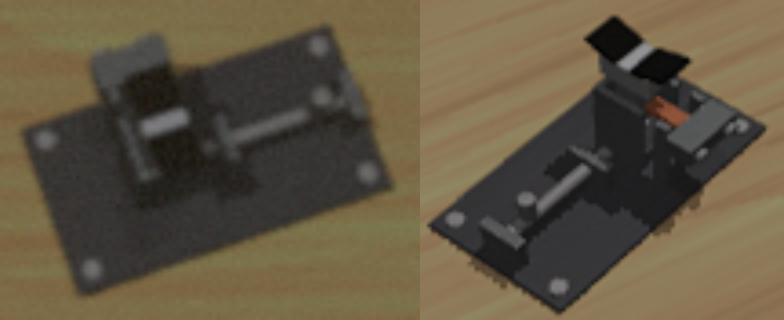

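The crop shows the pawl block on the upper-left (world +x) side and the bolt and knob to the right (world -y). The V-bottom strip is near crop (165,123), the knob near (322,96).

```bash
cat > fit.py <<'E'
from h import *
from scipy.optimize import least_squares
ds={n:np.load(n+'0.npz') for n in('scene','top')}
def ray(d,uv,z):
    R=cv2.Rodrigues(d['rvec'])[0];C=-R.T@d['tvec'].ravel()
    r=R.T@np.linalg.inv(d['mtx'])@np.array([uv[0],uv[1],1]); return C+r*(z-C[2])/r[2]
rects={}
# plate corners hand-picked (prop frame) and other features
tc=lambda u,v:(235+u/4-.4,135+v/4-.4); sc=lambda u,v:(190+(u-420)/3.64-.4,190+v/2.909-.4)
F={'top':[((65,80,10),tc(24,130)),((65,-160,10),tc(330,27)),((-65,-160,10),tc(392,187)),((-65,80,10),tc(82,295)),((0,0,156+16),tc(166,123))],
 'scene':[((-65,-160,10),sc(429,226)),((65,-160,10),sc(561,311)),((65,80,10),sc(766,127)),((0,0,172),sc(637,55))]}
def W(p,q):
    x,y,a=p;c,s=np.cos(a),np.sin(a);return np.array([x+c*q[0]-s*q[1],y+s*q[0]+c*q[1],q[2]])
def res(p,names=('top','scene')):
    return np.concatenate([proj(ds[n],W(p,q))[0]-uv for n in names for q,uv in F[n]])
if __name__=='__main__':
    for nm in (('top',),('scene',),('top','scene')):
        r=least_squares(res,[590,-37,.25],args=(nm,),loss='soft_l1',x_scale=[1,1,.01]);print(nm,r.x.round(3),r.fun.reshape(-1,2).round(1).tolist())
    p=r.x
    for n,d in ds.items():
        C=cloud(d);C=C[C[:,:,2]>40] ;c,s=np.cos(p[2]),np.sin(p[2])
        L=C-[p[0],p[1],0];L=np.c_[L[:,0]*c+L[:,1]*s,-L[:,0]*s+L[:,1]*c,L[:,2]]
        def st(nm,m): q=L[m]; print(n,nm,len(q), q.mean(0).round(1),q.min(0).round(),q.max(0).round()) if len(q) else print(nm,0)
        st('knob',(abs(L[:,0])<20)&(L[:,1]<-95)&(L[:,1]>-135)&(L[:,2]>76)&(L[:,2]<95))
        st('sad',(abs(L[:,0])<50)&(abs(L[:,1])<30)&(L[:,2]>150))
        st('V',(abs(L[:,0])<5)&(abs(L[:,1])<30)&(L[:,2]>150))
        st('block',(L[:,0]>15)&(L[:,0]<75)&(abs(L[:,1])<40)&(L[:,2]>95)&(L[:,2]<150))
E
python3 fit.py
```

```text
('top',) [ 5.84469e+02 -3.77310e+01  3.19000e-01] [[-0.8, -0.2], [0.3, -0.9], [0.9, 0.2], [-0.4, 0.6], [0.1, 0.1]]
('scene',) [ 5.84662e+02 -3.65270e+01  3.30000e-01] [[-0.5, -0.5], [0.3, 0.4], [0.2, -0.5], [-0.1, 0.5]]
('top', 'scene') [ 5.84658e+02 -3.70510e+01  3.24000e-01] [[-1.1, -0.1], [-0.1, -1.2], [0.7, -0.2], [-0.5, 0.6], [-0.2, -0.0], [-0.8, -0.7], [-0.3, 0.4], [0.1, -0.2], [-0.2, 0.6]]
scene knob 28 [   0.9 -118.2   84.2] [  -7. -124.   78.] [   6. -111.   87.]
scene sad 380 [ -0.5  -1.7 175.6] [-34. -15. 150.] [ 35.  18. 189.]
scene V 54 [ -0.2  -2.5 169.5] [ -5. -15. 154.] [  5.  16. 175.]
scene block 436 [ 47.8  -1.6 114.7] [ 15. -26.  95.] [ 75.  27. 150.]
top knob 22 [  -1.  -117.8   85.3] [  -7. -125.   77.] [   6. -112.   90.]
top sad 343 [  0.4   0.6 178. ] [-35. -16. 151.] [ 35.  15. 190.]
top V 47 [ -0.5   1.3 171.3] [ -5. -15. 157.] [  5.  15. 177.]
top block 198 [ 55.1   4.4 117.9] [ 16. -26.  95.] [ 75.  26. 143.]
```

```bash
cat > go.py <<'E'
import sys,numpy as np
from scipy.spatial.transform import Rotation as Ro
from workcell import ctrl
X,Y,A=584.7,-37.0,0.324
def info(target=None):
    o=ctrl.get_obs();R=Ro.from_rotvec(o['orientation']).as_matrix()
    c,s=np.cos(A),np.sin(A);d=o['ee_pos']-[X,Y,0]
    print('t',round(o['t'],2),'ee',o['ee_pos'].round(1),'prop',(d[0]*c+d[1]*s).round(1),(-d[0]*s+d[1]*c).round(1),'F',o['ft_force'].round(2),'w',round(o['width'],1))
    ex,ey=np.array([c,s,0]),np.array([-s,c,0])
    if target is not None:
        for sg in(1,-1):
            T=np.c_[[0,0,-1],sg*ey,np.cross([0,0,-1],sg*ey)]
            print(sg,'dr(tool)',Ro.from_matrix(R.T@T).as_rotvec().round(4))
        W=np.array([X,Y,0])+target[0]*ex+target[1]*ey+[0,0,target[2]]
        print('dpos tool cm now',(R.T@(W-o['ee_pos'])/10).round(3),'in final+',(T.T*np.array([[1],[-1],[-1]])@(W-o['ee_pos'])/10).round(3))
    print(R.round(3).tolist(),o['qpos'].round(2))
if __name__=='__main__': info(np.array(list(map(float,sys.argv[1:4]))) if len(sys.argv)>3 else None)
E
python3 go.py 0 0 205
```

```text
t 0.1 ee [ 195.2 -593.2  230. ] prop -546.3 -403.3 F [1.14 1.22 0.51] w 87.9
1 dr(tool) [3.1354e+00 2.0000e-03 1.0000e-04]
-1 dr(tool) [-0.0062 -0.0001  0.0013]
dpos tool cm now [  2.557 -40.665 -54.38 ] in final+ [ 2.502 40.33  54.631]
[[-0.0, 0.312, -0.95], [0.001, -0.95, -0.312], [-1.0, -0.001, -0.0]] [-1.27  0.42  1.63  0.    1.09 -0.02]
```

>>> apply_moves(
  increments=[
    {"gripper": 100,"delta_pos": [0,-1.0,-1.4],"dr": [0,0,0]},
    {"gripper": 100,"delta_pos": [0,-1.7,-2.3],"dr": [0,0,0]},
    {"gripper": 100,"delta_pos": [0,-1.7,-2.3],"dr": [0,0,0]},
    {"gripper": 100,"delta_pos": [0,-1.7,-2.3],"dr": [0,0,0]},
    {"gripper": 100,"delta_pos": [0,-1.7,-2.3],"dr": [0,0,0]},
  ],
)

```text
t: 0.52
ee_pos: [272.3, -484.3, 230.3]
orientation: [2.05, 0.329, -2.05]
ft_force: [0.0, 0.8, -0.2]
width: 87.9
```

>>> apply_moves(
  increments=[
    {"gripper": 100,"delta_pos": [0,-1.7,-2.3],"dr": [0,0,0]},
    {"gripper": 100,"delta_pos": [0,-1.7,-2.3],"dr": [0,0,0]},
    {"gripper": 100,"delta_pos": [0,-1.7,-2.3],"dr": [0,0,0]},
    {"gripper": 100,"delta_pos": [0,-1.7,-2.3],"dr": [0,0,0]},
    {"gripper": 100,"delta_pos": [0,-1.7,-2.3],"dr": [0,0,0]},
  ],
)

```text
t: 0.93
ee_pos: [354.8, -367.5, 230.5]
orientation: [2.05, 0.329, -2.05]
ft_force: [-0.0, -0.0, 0.4]
width: 87.7
```

>>> apply_moves(
  increments=[
    {"gripper": 100,"delta_pos": [0,-1.7,-2.3],"dr": [0,0,0]},
    {"gripper": 100,"delta_pos": [0,-1.7,-2.3],"dr": [0,0,0]},
    {"gripper": 100,"delta_pos": [0,-1.7,-2.3],"dr": [0,0,0]},
    {"gripper": 100,"delta_pos": [0,-1.7,-2.3],"dr": [0,0,0]},
    {"gripper": 100,"delta_pos": [0,-1.7,-2.3],"dr": [0,0,0]},
  ],
)

```text
t: 1.35
ee_pos: [437.3, -250.9, 230.6]
orientation: [2.05, 0.329, -2.05]
ft_force: [-0.5, -0.0, -0.7]
width: 88.2
```

>>> apply_moves(
  increments=[
    {"gripper": 100,"delta_pos": [0,-1.7,-2.3],"dr": [0,0,0]},
    {"gripper": 100,"delta_pos": [0,-1.7,-2.3],"dr": [0,0,0]},
    {"gripper": 100,"delta_pos": [0,-1.7,-2.3],"dr": [0,0,0]},
    {"gripper": 100,"delta_pos": [0,-1.7,-2.3],"dr": [0,0,0]},
    {"gripper": 100,"delta_pos": [0,-1.7,-2.3],"dr": [0,0,0]},
  ],
)

```text
t: 1.77
ee_pos: [519.7, -134.2, 230.5]
orientation: [2.049, 0.329, -2.05]
ft_force: [-0.1, -0.0, -0.2]
width: 87.8
```

```bash
python3 go.py 0 0 148
```

```text
t 1.77 ee [ 519.7 -134.2  230.5] prop -92.5 -71.5 F [-0.14 -0.02 -0.22] w 87.8
1 dr(tool) [ 3.1357e+00  8.0000e-04 -7.0000e-04]
-1 dr(tool) [-0.0059  0.0005  0.0005]
dpos tool cm now [ 8.249 -7.199 -9.216] in final+ [8.25  7.149 9.254]
[[-0.001, 0.313, -0.95], [0.0, -0.95, -0.313], [-1.0, -0.0, 0.0]] [-0.28  0.29  1.82  0.    1.02  0.98]
```

>>> apply_moves(
  increments=[
    {"gripper": 100,"delta_pos": [0,-1.7,-2.2],"dr": [0,0,0]},
    {"gripper": 100,"delta_pos": [0,-1.7,-2.2],"dr": [0,0,0]},
    {"gripper": 100,"delta_pos": [0,-1.7,-2.2],"dr": [0,0,0]},
    {"gripper": 100,"delta_pos": [0,-1.4,-1.7],"dr": [0,0,0]},
    {"gripper": 100,"delta_pos": [0,-0.7,-0.9],"dr": [-0.006,0,0]},
  ],
)

```text
t: 2.18
ee_pos: [585.1, -36.4, 230.4]
orientation: [2.045, 0.337, -2.045]
ft_force: [0.8, -0.6, 0.7]
width: 87.6
```

```bash
python3 go.py 0 0 148
python3 - <<'E'
from workcell import ctrl
import cv2,numpy as np
d=ctrl.get_image('scene');cv2.imwrite('pics/s1.png',cv2.resize(d['img'][130:310,150:350],None,fx=3,fy=3)[:,:,::-1])
E
```

```text
t 2.18 ee [585.1 -36.4 230.4] prop 0.5 0.4 F [ 0.77 -0.61  0.74] w 87.6
1 dr(tool) [-3.1396e+00 -1.0000e-03 -0.0000e+00]
-1 dr(tool) [ 0.002  -0.      0.0006]
dpos tool cm now [8.243 0.049 0.053] in final+ [ 8.243 -0.044 -0.053]
[[-0.0, 0.32, -0.947], [0.001, -0.947, -0.32], [-1.0, -0.001, -0.0]] [-0.08  0.37  1.72  0.    1.06  1.16]
```

View pics/s1.png

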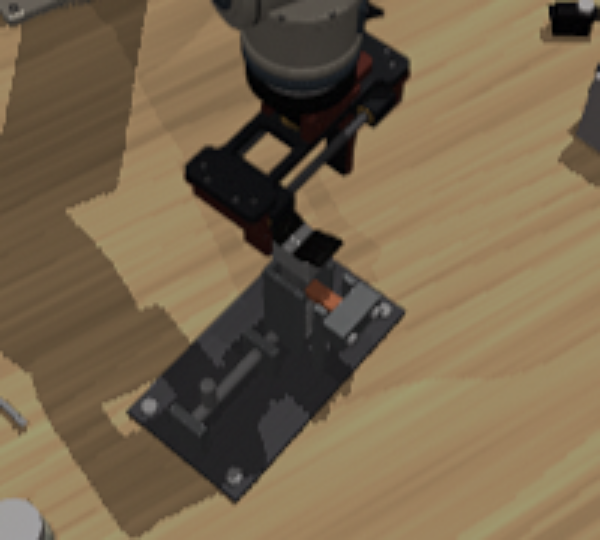

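The open jaws straddle the saddle (crop 305,245) along prop y, as wanted. I'll descend now.

>>> apply_moves(
  increments=[
    {"gripper": 100,"delta_pos": [1.5,0.05,0.05],"dr": [0,0,0]},
    {"gripper": 100,"delta_pos": [2.0,0,0],"dr": [0,0,0]},
    {"gripper": 100,"delta_pos": [2.0,0,0],"dr": [0,0,0]},
    {"gripper": 100,"delta_pos": [1.7,0,0],"dr": [0,0,0]},
    {"gripper": 100,"delta_pos": [1.0,0,0],"dr": [0,0,0]},
  ],
)

```text
t: 2.65
ee_pos: [582.3, -40.4, 146.7]
orientation: [2.043, 0.335, -2.05]
ft_force: [-0.2, 0.5, -0.1]
width: 88.1
```

>>> apply_moves(
  increments=[
    {"gripper": 55,"delta_pos": [0,0,0],"dr": [0,0,0]},
    {"gripper": 45,"delta_pos": [0,0,0],"dr": [0,0,0]},
    {"gripper": 40,"delta_pos": [0,0,0],"dr": [0,0,0]},
    {"gripper": 40,"delta_pos": [0,0,0],"dr": [0,0,0]},
    {"gripper": 40,"delta_pos": [0,0,0],"dr": [0,0,0]},
  ],
)

```text
t: 3.07
ee_pos: [584.9, -40.0, 149.8]
orientation: [2.048, 0.334, -2.044]
ft_force: [-0.7, -0.2, -1.0]
width: 57.7
```

>>> apply_moves(
  increments=[
    {"gripper": 0,"delta_pos": [0,0,0],"dr": [0,0,0]},
    {"gripper": 0,"delta_pos": [0,0,0],"dr": [0,0,0]},
    {"gripper": 0,"delta_pos": [0,0,0],"dr": [0,0,0]},
    {"gripper": 0,"delta_pos": [0,0,0],"dr": [0,0,0]},
    {"gripper": 0,"delta_pos": [0,0,0],"dr": [0,0,0]},
  ],
)

```text
t: 3.48
ee_pos: [583.2, -36.6, 148.8]
orientation: [2.048, 0.339, -2.051]
ft_force: [-4.3, 18.2, 6.1]
width: 29.8
```

```bash
python3 go.py 0 0 148
```

```text
t 3.48 ee [583.2 -36.6 148.8] prop -1.3 0.9 F [-4.26 18.15  6.07] w 29.8
1 dr(tool) [ 3.14e+00  9.30e-03 -9.00e-04]
-1 dr(tool) [-0.0016  0.0006  0.0059]
dpos tool cm now [ 0.083  0.086 -0.132] in final+ [ 0.083 -0.085  0.132]
[[-0.002, 0.317, -0.948], [0.005, -0.948, -0.317], [-1.0, -0.006, 0.001]] [-0.09  0.47  1.78  0.01  0.9   1.16]
```

>>> apply_moves(
  increments=[
    {"gripper": 0,"delta_pos": [0,0,0],"dr": [0,0,0]},
    {"gripper": 0,"delta_pos": [0,0,0],"dr": [0,0,0]},
    {"gripper": 0,"delta_pos": [0,0,0],"dr": [0,0,0]},
    {"gripper": 0,"delta_pos": [0,0,0],"dr": [0,0,0]},
    {"gripper": 0,"delta_pos": [0,0,0],"dr": [0,0,0]},
  ],
)

```text
t: 3.9
ee_pos: [583.2, -36.6, 148.8]
orientation: [2.047, 0.339, -2.051]
ft_force: [-3.8, 17.4, 4.9]
width: 30.0
```

>>> apply_moves(
  increments=[
    {"gripper": 0,"delta_pos": [0,-0.1,0],"dr": [0,0,0]},
    {"gripper": 0,"delta_pos": [0,-0.1,0],"dr": [0,0,0]},
    {"gripper": 0,"delta_pos": [0,0,0],"dr": [0,0,0]},
    {"gripper": 0,"delta_pos": [0,0,0],"dr": [0,0,0]},
    {"gripper": 0,"delta_pos": [0,0,0],"dr": [0,0,0]},
  ],
)

```text
t: 4.32
ee_pos: [583.2, -36.6, 148.8]
orientation: [2.047, 0.336, -2.048]
ft_force: [-3.2, 8.4, 3.7]
width: 30.0
```

>>> apply_moves(
  increments=[
    {"gripper": 0,"delta_pos": [0,-0.1,0.05],"dr": [0,0,0]},
    {"gripper": 0,"delta_pos": [0,-0.1,0],"dr": [0,0,0]},
    {"gripper": 0,"delta_pos": [-0.1,0,0],"dr": [0,0,0]},
    {"gripper": 0,"delta_pos": [-0.1,0,0],"dr": [0,0,0]},
    {"gripper": 0,"delta_pos": [0,0,0],"dr": [0,0,0]},
  ],
)

```text
t: 4.73
ee_pos: [583.1, -36.5, 150.4]
orientation: [2.048, 0.334, -2.045]
ft_force: [4.7, -0.6, -5.3]
width: 29.6
```

>>> apply_moves(
  increments=[
    {"gripper": 0,"delta_pos": [-0.1,0,0],"dr": [0,0,0]},
    {"gripper": 0,"delta_pos": [-0.1,0,0],"dr": [0,0,0]},
    {"gripper": 0,"delta_pos": [-0.1,0,0],"dr": [0,0,0]},
    {"gripper": 0,"delta_pos": [0,0,0],"dr": [0,0,0]},
    {"gripper": 0,"delta_pos": [0,0,0],"dr": [0,0,0]},
  ],
)

```text
t: 5.15
ee_pos: [583.2, -36.6, 153.5]
orientation: [2.048, 0.334, -2.045]
ft_force: [5.6, -0.6, -5.0]
width: 30.0
```

>>> apply_moves(
  increments=[
    {"gripper": 0,"delta_pos": [-0.1,0,-0.03],"dr": [0,0,0]},
    {"gripper": 0,"delta_pos": [-0.1,0,0],"dr": [0,0,0]},
    {"gripper": 0,"delta_pos": [0,0,0],"dr": [0,0,0]},
    {"gripper": 0,"delta_pos": [0,0,0],"dr": [0,0,0]},
    {"gripper": 0,"delta_pos": [0,0,0],"dr": [0,0,0]},
  ],
)

```text
t: 5.57
ee_pos: [583.2, -36.5, 155.5]
orientation: [2.047, 0.333, -2.046]
ft_force: [6.4, -1.9, -6.8]
width: 29.8
```

>>> apply_moves(
  increments=[
    {"gripper": 0,"delta_pos": [-0.05,0,0],"dr": [0,0,0]},
    {"gripper": 0,"delta_pos": [-0.05,0,0],"dr": [0,0,0]},
    {"gripper": 0,"delta_pos": [-0.05,0,0],"dr": [0,0,0]},
    {"gripper": 0,"delta_pos": [-0.05,0,0],"dr": [0,0,0]},
    {"gripper": 0,"delta_pos": [0,0,0],"dr": [0,0,0]},
  ],
)

```text
t: 5.98
ee_pos: [583.2, -36.5, 157.5]
orientation: [2.047, 0.334, -2.046]
ft_force: [4.5, -1.3, -5.0]
width: 29.9
```

>>> apply_moves(
  increments=[
    {"gripper": 0,"delta_pos": [-0.05,0,0],"dr": [0,0,0]},
    {"gripper": 0,"delta_pos": [-0.05,0,0],"dr": [0,0,0]},
    {"gripper": 0,"delta_pos": [-0.05,0,0],"dr": [0,0,0]},
    {"gripper": 0,"delta_pos": [-0.05,0,0],"dr": [0,0,0]},
    {"gripper": 0,"delta_pos": [0,0,0],"dr": [0,0,0]},
  ],
)

```text
t: 6.4
ee_pos: [583.1, -36.5, 159.5]
orientation: [2.047, 0.334, -2.046]
ft_force: [5.2, -2.4, -6.0]
width: 29.9
```

>>> apply_moves(
  increments=[
    {"gripper": 0,"delta_pos": [-0.05,0,0],"dr": [0,0,0]},
    {"gripper": 0,"delta_pos": [-0.05,0,0],"dr": [0,0,0]},
    {"gripper": 0,"delta_pos": [-0.05,0,0],"dr": [0,0,0]},
    {"gripper": 0,"delta_pos": [-0.05,0,0],"dr": [0,0,0]},
    {"gripper": 0,"delta_pos": [0,0,0],"dr": [0,0,0]},
  ],
)

```text
t: 6.82
ee_pos: [583.1, -36.5, 161.5]
orientation: [2.047, 0.334, -2.046]
ft_force: [4.9, -0.8, -6.4]
width: 30.2
```

>>> apply_moves(
  increments=[
    {"gripper": 0,"delta_pos": [-0.05,0,0],"dr": [0,0,0]},
    {"gripper": 0,"delta_pos": [-0.05,0,0],"dr": [0,0,0]},
    {"gripper": 0,"delta_pos": [-0.05,0,0],"dr": [0,0,0]},
    {"gripper": 0,"delta_pos": [-0.05,0,0],"dr": [0,0,0]},
    {"gripper": 0,"delta_pos": [0,0,0],"dr": [0,0,0]},
  ],
)

```text
t: 7.23
ee_pos: [583.1, -36.6, 163.5]
orientation: [2.047, 0.334, -2.046]
ft_force: [5.4, -1.1, -5.3]
width: 29.8
```

>>> apply_moves(
  increments=[
    {"gripper": 0,"delta_pos": [-0.05,0,0],"dr": [0,0,0]},
    {"gripper": 0,"delta_pos": [-0.05,0,0],"dr": [0,0,0]},
    {"gripper": 0,"delta_pos": [-0.05,0,0],"dr": [0,0,0]},
    {"gripper": 0,"delta_pos": [-0.05,0,0],"dr": [0,0,0]},
    {"gripper": 0,"delta_pos": [0,0,0],"dr": [0,0,0]},
  ],
)

```text
t: 7.65
ee_pos: [583.1, -36.5, 165.5]
orientation: [2.047, 0.334, -2.046]
ft_force: [5.1, -1.8, -6.5]
width: 29.8
```

>>> apply_moves(
  increments=[
    {"gripper": 0,"delta_pos": [-0.05,0,0],"dr": [0,0,0]},
    {"gripper": 0,"delta_pos": [-0.05,0,0],"dr": [0,0,0]},
    {"gripper": 0,"delta_pos": [-0.05,0,0],"dr": [0,0,0]},
    {"gripper": 0,"delta_pos": [-0.05,0,0],"dr": [0,0,0]},
    {"gripper": 0,"delta_pos": [0,0,0],"dr": [0,0,0]},
  ],
)

```text
t: 8.07
ee_pos: [583.1, -36.5, 167.5]
orientation: [2.047, 0.334, -2.046]
ft_force: [5.2, -1.6, -6.0]
width: 29.6
```

>>> apply_moves(
  increments=[
    {"gripper": 0,"delta_pos": [-0.05,0,0],"dr": [0,0,0]},
    {"gripper": 0,"delta_pos": [-0.05,0,0],"dr": [0,0,0]},
    {"gripper": 0,"delta_pos": [-0.05,0,0],"dr": [0,0,0]},
    {"gripper": 0,"delta_pos": [-0.05,0,0],"dr": [0,0,0]},
    {"gripper": 0,"delta_pos": [0,0,0],"dr": [0,0,0]},
  ],
)

```text
t: 8.48
ee_pos: [583.1, -36.5, 169.5]
orientation: [2.047, 0.334, -2.046]
ft_force: [5.2, -1.4, -4.9]
width: 29.9
```

>>> apply_moves(
  increments=[
    {"gripper": 0,"delta_pos": [-0.05,0,0],"dr": [0,0,0]},
    {"gripper": 0,"delta_pos": [-0.05,0,0],"dr": [0,0,0]},
    {"gripper": 0,"delta_pos": [-0.05,0,0],"dr": [0,0,0]},
    {"gripper": 0,"delta_pos": [-0.05,0,0],"dr": [0,0,0]},
    {"gripper": 0,"delta_pos": [0,0,0],"dr": [0,0,0]},
  ],
)

```text
t: 8.9
ee_pos: [583.1, -36.5, 171.5]
orientation: [2.047, 0.334, -2.046]
ft_force: [5.0, -2.2, -5.8]
width: 29.7
```

>>> apply_moves(
  increments=[
    {"gripper": 0,"delta_pos": [-0.05,0,0],"dr": [0,0,0]},
    {"gripper": 0,"delta_pos": [-0.05,0,0],"dr": [0,0,0]},
    {"gripper": 0,"delta_pos": [-0.05,0,0],"dr": [0,0,0]},
    {"gripper": 0,"delta_pos": [-0.05,0,0],"dr": [0,0,0]},
    {"gripper": 0,"delta_pos": [0,0,0],"dr": [0,0,0]},
  ],
)

```text
t: 9.32
ee_pos: [583.1, -36.5, 173.5]
orientation: [2.047, 0.334, -2.046]
ft_force: [4.8, -0.5, -5.7]
width: 29.5
```

>>> apply_moves(
  increments=[
    {"gripper": 0,"delta_pos": [-0.05,0,0],"dr": [0,0,0]},
    {"gripper": 0,"delta_pos": [-0.05,0,0],"dr": [0,0,0]},
    {"gripper": 0,"delta_pos": [-0.05,0,0],"dr": [0,0,0]},
    {"gripper": 0,"delta_pos": [-0.05,0,0],"dr": [0,0,0]},
    {"gripper": 0,"delta_pos": [0,0,0],"dr": [0,0,0]},
  ],
)

```text
t: 9.73
ee_pos: [583.1, -36.5, 175.5]
orientation: [2.047, 0.333, -2.046]
ft_force: [5.0, -2.5, -5.8]
width: 29.9
```

>>> apply_moves(
  increments=[
    {"gripper": 0,"delta_pos": [-0.05,0,0],"dr": [0,0,0]},
    {"gripper": 0,"delta_pos": [-0.05,0,0],"dr": [0,0,0]},
    {"gripper": 0,"delta_pos": [-0.05,0,0],"dr": [0,0,0]},
    {"gripper": 0,"delta_pos": [-0.05,0,0],"dr": [0,0,0]},
    {"gripper": 0,"delta_pos": [0,0,0],"dr": [0,0,0]},
  ],
)

```text
t: 10.15
ee_pos: [583.1, -36.5, 177.5]
orientation: [2.047, 0.334, -2.046]
ft_force: [4.9, -1.6, -6.1]
width: 29.9
```

>>> apply_moves(
  increments=[
    {"gripper": 0,"delta_pos": [-0.05,0,0],"dr": [0,0,0]},
    {"gripper": 0,"delta_pos": [-0.05,0,0],"dr": [0,0,0]},
    {"gripper": 0,"delta_pos": [-0.05,0,0],"dr": [0,0,0]},
    {"gripper": 0,"delta_pos": [-0.05,0,0],"dr": [0,0,0]},
    {"gripper": 0,"delta_pos": [0,0,0],"dr": [0,0,0]},
  ],
)

```text
t: 10.57
ee_pos: [583.2, -36.5, 179.5]
orientation: [2.047, 0.334, -2.046]
ft_force: [4.8, -2.3, -6.7]
width: 29.9
```

>>> apply_moves(
  increments=[
    {"gripper": 0,"delta_pos": [-0.05,0,0],"dr": [0,0,0]},
    {"gripper": 0,"delta_pos": [-0.05,0,0],"dr": [0,0,0]},
    {"gripper": 0,"delta_pos": [-0.05,0,0],"dr": [0,0,0]},
    {"gripper": 0,"delta_pos": [-0.05,0,0],"dr": [0,0,0]},
    {"gripper": 0,"delta_pos": [0,0,0],"dr": [0,0,0]},
  ],
)

```text
t: 10.98
ee_pos: [583.1, -36.5, 181.0]
orientation: [2.047, 0.334, -2.046]
ft_force: [6.9, -1.6, -9.9]
width: 29.6
```

>>> apply_moves(
  increments=[
    {"gripper": 0,"delta_pos": [-0.05,0,0],"dr": [0,0,0]},
    {"gripper": 0,"delta_pos": [-0.05,0,0],"dr": [0,0,0]},
    {"gripper": 0,"delta_pos": [-0.05,0,0],"dr": [0,0,0]},
    {"gripper": 0,"delta_pos": [-0.05,0,0],"dr": [0,0,0]},
    {"gripper": 0,"delta_pos": [0,0,0],"dr": [0,0,0]},
  ],
)

```text
t: 11.4
ee_pos: [583.1, -36.5, 182.5]
orientation: [2.047, 0.334, -2.046]
ft_force: [7.2, -2.0, -12.5]
width: 30.0
```

>>> apply_moves(
  increments=[
    {"gripper": 0,"delta_pos": [-0.05,0,0],"dr": [0,0,0]},
    {"gripper": 0,"delta_pos": [-0.05,0,0],"dr": [0,0,0]},
    {"gripper": 0,"delta_pos": [-0.05,0,0],"dr": [0,0,0]},
    {"gripper": 0,"delta_pos": [-0.05,0,0],"dr": [0,0,0]},
    {"gripper": 0,"delta_pos": [0,0,0],"dr": [0,0,0]},
  ],
)

```text
t: 11.82
ee_pos: [583.1, -36.5, 184.1]
orientation: [2.047, 0.334, -2.046]
ft_force: [10.0, -2.1, -17.3]
width: 29.8
```

>>> apply_moves(
  increments=[
    {"gripper": 0,"delta_pos": [-0.05,0,0],"dr": [0,0,0]},
    {"gripper": 0,"delta_pos": [-0.05,0,0],"dr": [0,0,0]},
    {"gripper": 0,"delta_pos": [0,0,0],"dr": [0,0,0]},
    {"gripper": 0,"delta_pos": [0,0,0],"dr": [0,0,0]},
    {"gripper": 0,"delta_pos": [0,0,0],"dr": [0,0,0]},
  ],
)

```text
t: 12.23
ee_pos: [583.1, -36.5, 186.0]
orientation: [2.047, 0.334, -2.046]
ft_force: [6.0, -1.4, -7.9]
width: 29.9
```

>>> apply_moves(
  increments=[
    {"gripper": 0,"delta_pos": [-0.05,0,0],"dr": [0,0,0]},
    {"gripper": 0,"delta_pos": [-0.05,0,0],"dr": [0,0,0]},
    {"gripper": 0,"delta_pos": [0,0,0],"dr": [0,0,0]},
    {"gripper": 0,"delta_pos": [0,0,0],"dr": [0,0,0]},
    {"gripper": 0,"delta_pos": [0,0,0],"dr": [0,0,0]},
  ],
)

```text
t: 12.65
ee_pos: [583.1, -36.5, 187.7]
orientation: [2.047, 0.334, -2.046]
ft_force: [5.7, -1.3, -4.6]
width: 30.0
```

>>> apply_moves(
  increments=[
    {"gripper": 0,"delta_pos": [-0.05,0,0],"dr": [0,0,0]},
    {"gripper": 0,"delta_pos": [-0.05,0,0],"dr": [0,0,0]},
    {"gripper": 0,"delta_pos": [0,0,0],"dr": [0,0,0]},
    {"gripper": 0,"delta_pos": [0,0,0],"dr": [0,0,0]},
    {"gripper": 0,"delta_pos": [0,0,0],"dr": [0,0,0]},
  ],
)

```text
t: 13.07
ee_pos: [583.2, -36.5, 188.6]
orientation: [2.047, 0.334, -2.045]
ft_force: [5.4, -3.0, -6.1]
width: 30.3
```

>>> apply_moves(
  increments=[
    {"gripper": 0,"delta_pos": [-0.05,0,0],"dr": [0,0,0]},
    {"gripper": 0,"delta_pos": [-0.05,0,0],"dr": [0,0,0]},
    {"gripper": 0,"delta_pos": [0,0,0],"dr": [0,0,0]},
    {"gripper": 0,"delta_pos": [0,0,0],"dr": [0,0,0]},
    {"gripper": 0,"delta_pos": [0,0,0],"dr": [0,0,0]},
  ],
)

```text
t: 13.48
ee_pos: [583.2, -36.5, 189.6]
orientation: [2.047, 0.334, -2.045]
ft_force: [5.4, -2.3, -5.2]
width: 30.0
```

>>> apply_moves(
  increments=[
    {"gripper": 0,"delta_pos": [-0.05,0,0],"dr": [0,0,0]},
    {"gripper": 0,"delta_pos": [-0.05,0,0],"dr": [0,0,0]},
    {"gripper": 0,"delta_pos": [0,0,0],"dr": [0,0,0]},
    {"gripper": 0,"delta_pos": [0,0,0],"dr": [0,0,0]},
    {"gripper": 0,"delta_pos": [0,0,0],"dr": [0,0,0]},
  ],
)

```text
t: 13.9
ee_pos: [583.1, -36.5, 190.6]
orientation: [2.047, 0.334, -2.045]
ft_force: [6.2, -2.3, -5.4]
width: 30.1
```

>>> apply_moves(
  increments=[
    {"gripper": 0,"delta_pos": [-0.05,0,0],"dr": [0,0,0]},
    {"gripper": 0,"delta_pos": [-0.05,0,0],"dr": [0,0,0]},
    {"gripper": 0,"delta_pos": [-0.05,0,0],"dr": [0,0,0]},
    {"gripper": 0,"delta_pos": [-0.05,0,0],"dr": [0,0,0]},
    {"gripper": 0,"delta_pos": [0,0,0],"dr": [0,0,0]},
  ],
)

```text
t: 14.32
ee_pos: [583.1, -36.5, 192.5]
orientation: [2.047, 0.334, -2.046]
ft_force: [5.8, -2.3, -6.3]
width: 29.7
```

>>> apply_moves(
  increments=[
    {"gripper": 0,"delta_pos": [-0.05,0,0],"dr": [0,0,0]},
    {"gripper": 0,"delta_pos": [-0.05,0,0],"dr": [0,0,0]},
    {"gripper": 0,"delta_pos": [-0.05,0,0],"dr": [0,0,0]},
    {"gripper": 0,"delta_pos": [-0.05,0,0],"dr": [0,0,0]},
    {"gripper": 0,"delta_pos": [0,0,0],"dr": [0,0,0]},
  ],
)

```text
t: 14.73
ee_pos: [583.1, -36.5, 193.7]
orientation: [2.047, 0.334, -2.046]
ft_force: [8.8, -2.6, -12.7]
width: 29.8
```

>>> apply_moves(
  increments=[
    {"gripper": 0,"delta_pos": [-0.05,0,0],"dr": [0,0,0]},
    {"gripper": 0,"delta_pos": [-0.05,0,0],"dr": [0,0,0]},
    {"gripper": 0,"delta_pos": [-0.05,0,0],"dr": [0,0,0]},
    {"gripper": 0,"delta_pos": [-0.05,0,0],"dr": [0,0,0]},
    {"gripper": 0,"delta_pos": [0,0,0],"dr": [0,0,0]},
  ],
)

```text
t: 15.15
ee_pos: [583.1, -36.5, 195.5]
orientation: [2.047, 0.334, -2.046]
ft_force: [9.3, -2.1, -13.7]
width: 30.1
```

>>> apply_moves(
  increments=[
    {"gripper": 0,"delta_pos": [-0.05,0,0],"dr": [0,0,0]},
    {"gripper": 0,"delta_pos": [-0.05,0,0],"dr": [0,0,0]},
    {"gripper": 0,"delta_pos": [-0.05,0,0],"dr": [0,0,0]},
    {"gripper": 0,"delta_pos": [-0.05,0,0],"dr": [0,0,0]},
    {"gripper": 0,"delta_pos": [0,0,0],"dr": [0,0,0]},
  ],
)

```text
t: 15.57
ee_pos: [583.1, -36.5, 197.8]
orientation: [2.047, 0.334, -2.046]
ft_force: [6.4, -2.4, -8.2]
width: 29.7
```

>>> apply_moves(
  increments=[
    {"gripper": 0,"delta_pos": [-0.05,0,0],"dr": [0,0,0]},
    {"gripper": 0,"delta_pos": [-0.05,0,0],"dr": [0,0,0]},
    {"gripper": 0,"delta_pos": [-0.05,0,0],"dr": [0,0,0]},
    {"gripper": 0,"delta_pos": [-0.05,0,0],"dr": [0,0,0]},
    {"gripper": 0,"delta_pos": [0,0,0],"dr": [0,0,0]},
  ],
)

```text
t: 15.98
ee_pos: [583.1, -36.5, 200.6]
orientation: [2.047, 0.334, -2.045]
ft_force: [5.8, -1.6, -5.7]
width: 29.5
```

>>> apply_moves(
  increments=[
    {"gripper": 0,"delta_pos": [-0.05,0,0],"dr": [0,0,0]},
    {"gripper": 0,"delta_pos": [-0.05,0,0],"dr": [0,0,0]},
    {"gripper": 0,"delta_pos": [-0.05,0,0],"dr": [0,0,0]},
    {"gripper": 0,"delta_pos": [-0.05,0,0],"dr": [0,0,0]},
    {"gripper": 0,"delta_pos": [0,0,0],"dr": [0,0,0]},
  ],
)

```text
t: 16.4
ee_pos: [583.1, -36.5, 202.5]
orientation: [2.047, 0.334, -2.046]
ft_force: [5.5, -2.3, -5.9]
width: 29.8
```

>>> apply_moves(
  increments=[
    {"gripper": 0,"delta_pos": [-0.05,0,0],"dr": [0,0,0]},
    {"gripper": 0,"delta_pos": [-0.05,0,0],"dr": [0,0,0]},
    {"gripper": 0,"delta_pos": [-0.05,0,0],"dr": [0,0,0]},
    {"gripper": 0,"delta_pos": [-0.05,0,0],"dr": [0,0,0]},
    {"gripper": 0,"delta_pos": [0,0,0],"dr": [0,0,0]},
  ],
)

```text
t: 16.82
ee_pos: [583.1, -36.5, 204.5]
orientation: [2.047, 0.334, -2.045]
ft_force: [5.6, -2.2, -6.2]
width: 30.1
```

>>> apply_moves(
  increments=[
    {"gripper": 0,"delta_pos": [-0.05,0,0],"dr": [0,0,0]},
    {"gripper": 0,"delta_pos": [-0.05,0,0],"dr": [0,0,0]},
    {"gripper": 0,"delta_pos": [-0.05,0,0],"dr": [0,0,0]},
    {"gripper": 0,"delta_pos": [-0.05,0,0],"dr": [0,0,0]},
    {"gripper": 0,"delta_pos": [0,0,0],"dr": [0,0,0]},
  ],
)

```text
t: 17.23
ee_pos: [583.1, -36.5, 205.7]
orientation: [2.047, 0.334, -2.046]
ft_force: [8.2, -2.5, -12.2]
width: 29.9
```

>>> apply_moves(
  increments=[
    {"gripper": 0,"delta_pos": [-0.05,0,0],"dr": [0,0,0]},
    {"gripper": 0,"delta_pos": [-0.05,0,0],"dr": [0,0,0]},
    {"gripper": 0,"delta_pos": [-0.05,0,0],"dr": [0,0,0]},
    {"gripper": 0,"delta_pos": [-0.05,0,0],"dr": [0,0,0]},
    {"gripper": 0,"delta_pos": [0,0,0],"dr": [0,0,0]},
  ],
)

```text
t: 17.65
ee_pos: [583.1, -36.5, 207.4]
orientation: [2.046, 0.334, -2.046]
ft_force: [9.7, -2.4, -14.8]
width: 29.5
```

>>> apply_moves(
  increments=[
    {"gripper": 0,"delta_pos": [-0.05,0,0],"dr": [0,0,0]},
    {"gripper": 0,"delta_pos": [-0.05,0,0],"dr": [0,0,0]},
    {"gripper": 0,"delta_pos": [-0.05,0,0],"dr": [0,0,0]},
    {"gripper": 0,"delta_pos": [-0.05,0,0],"dr": [0,0,0]},
    {"gripper": 0,"delta_pos": [0,0,0],"dr": [0,0,0]},
  ],
)

```text
t: 18.07
ee_pos: [583.1, -36.5, 209.5]
orientation: [2.046, 0.334, -2.046]
ft_force: [7.5, -2.3, -7.7]
width: 29.5
```

>>> apply_moves(
  increments=[
    {"gripper": 0,"delta_pos": [-0.05,0,0],"dr": [0,0,0]},
    {"gripper": 0,"delta_pos": [-0.05,0,0],"dr": [0,0,0]},
    {"gripper": 0,"delta_pos": [-0.05,0,0],"dr": [0,0,0]},
    {"gripper": 0,"delta_pos": [-0.05,0,0],"dr": [0,0,0]},
    {"gripper": 0,"delta_pos": [0,0,0],"dr": [0,0,0]},
  ],
)

```text
t: 18.48
ee_pos: [583.1, -36.5, 212.5]
orientation: [2.047, 0.334, -2.046]
ft_force: [5.1, -1.7, -5.3]
width: 29.8
```

>>> apply_moves(
  increments=[
    {"gripper": 0,"delta_pos": [-0.05,0,0],"dr": [0,0,0]},
    {"gripper": 0,"delta_pos": [-0.05,0,0],"dr": [0,0,0]},
    {"gripper": 0,"delta_pos": [-0.05,0,0],"dr": [0,0,0]},
    {"gripper": 0,"delta_pos": [-0.05,0,0],"dr": [0,0,0]},
    {"gripper": 0,"delta_pos": [0,0,0],"dr": [0,0,0]},
  ],
)

```text
t: 18.9
ee_pos: [583.1, -36.5, 214.5]
orientation: [2.047, 0.333, -2.045]
ft_force: [6.1, -2.4, -6.1]
width: 29.7
```

>>> apply_moves(
  increments=[
    {"gripper": 0,"delta_pos": [-0.05,0,0],"dr": [0,0,0]},
    {"gripper": 0,"delta_pos": [-0.05,0,0],"dr": [0,0,0]},
    {"gripper": 0,"delta_pos": [-0.05,0,0],"dr": [0,0,0]},
    {"gripper": 0,"delta_pos": [-0.05,0,0],"dr": [0,0,0]},
    {"gripper": 0,"delta_pos": [0,0,0],"dr": [0,0,0]},
  ],
)

```text
t: 19.32
ee_pos: [583.2, -36.5, 216.5]
orientation: [2.047, 0.333, -2.045]
ft_force: [5.9, -1.8, -5.2]
width: 29.7
```

>>> apply_moves(
  increments=[
    {"gripper": 0,"delta_pos": [-0.05,0,0],"dr": [0,0,0]},
    {"gripper": 0,"delta_pos": [-0.05,0,0],"dr": [0,0,0]},
    {"gripper": 0,"delta_pos": [-0.05,0,0],"dr": [0,0,0]},
    {"gripper": 0,"delta_pos": [-0.05,0,0],"dr": [0,0,0]},
    {"gripper": 0,"delta_pos": [0,0,0],"dr": [0,0,0]},
  ],
)

```text
t: 19.73
ee_pos: [583.1, -36.5, 217.7]
orientation: [2.047, 0.334, -2.046]
ft_force: [8.4, -2.2, -12.3]
width: 29.8
```

>>> apply_moves(
  increments=[
    {"gripper": 0,"delta_pos": [-0.05,0,0],"dr": [0,0,0]},
    {"gripper": 0,"delta_pos": [-0.05,0,0],"dr": [0,0,0]},
    {"gripper": 0,"delta_pos": [-0.05,0,0],"dr": [0,0,0]},
    {"gripper": 0,"delta_pos": [-0.05,0,0],"dr": [0,0,0]},
    {"gripper": 0,"delta_pos": [0,0,0],"dr": [0,0,0]},
  ],
)

```text
t: 20.15
ee_pos: [583.1, -36.5, 219.3]
orientation: [2.046, 0.334, -2.046]
ft_force: [9.4, -1.8, -13.9]
width: 29.9
```

>>> apply_moves(
  increments=[
    {"gripper": 0,"delta_pos": [-0.05,0,0],"dr": [0,0,0]},
    {"gripper": 0,"delta_pos": [-0.05,0,0],"dr": [0,0,0]},
    {"gripper": 0,"delta_pos": [-0.05,0,0],"dr": [0,0,0]},
    {"gripper": 0,"delta_pos": [0,0,0],"dr": [0,0,0]},
    {"gripper": 0,"delta_pos": [0,0,0],"dr": [0,0,0]},
  ],
)

```text
t: 20.57
ee_pos: [583.1, -36.5, 220.7]
orientation: [2.046, 0.334, -2.046]
ft_force: [10.1, -2.6, -15.9]
width: 30.0
```

>>> apply_moves(
  increments=[
    {"gripper": 0,"delta_pos": [-0.05,0,0],"dr": [0,0,0]},
    {"gripper": 0,"delta_pos": [-0.05,0,0],"dr": [0,0,0]},
    {"gripper": 0,"delta_pos": [-0.05,0,0],"dr": [0,0,0]},
    {"gripper": 0,"delta_pos": [0,0,0],"dr": [0,0,0]},
    {"gripper": 0,"delta_pos": [0,0,0],"dr": [0,0,0]},
  ],
)

```text
t: 20.98
ee_pos: [583.1, -36.5, 223.5]
orientation: [2.047, 0.334, -2.046]
ft_force: [4.5, -1.2, -4.5]
width: 30.1
```

>>> apply_moves(
  increments=[
    {"gripper": 0,"delta_pos": [-0.05,0,0],"dr": [0,0,0]},
    {"gripper": 0,"delta_pos": [-0.05,0,0],"dr": [0,0,0]},
    {"gripper": 0,"delta_pos": [-0.05,0,0],"dr": [0,0,0]},
    {"gripper": 0,"delta_pos": [0,0,0],"dr": [0,0,0]},
    {"gripper": 0,"delta_pos": [0,0,0],"dr": [0,0,0]},
  ],
)

```text
t: 21.4
ee_pos: [583.1, -36.5, 225.2]
orientation: [2.047, 0.333, -2.045]
ft_force: [5.6, -1.6, -4.7]
width: 30.0
```

>>> apply_moves(
  increments=[
    {"gripper": 0,"delta_pos": [0.03,0,0],"dr": [0,0,0]},
    {"gripper": 0,"delta_pos": [0.03,0,0],"dr": [0,0,0]},
    {"gripper": 0,"delta_pos": [0.04,0,0],"dr": [0,0,0]},
    {"gripper": 0,"delta_pos": [0,0,0],"dr": [0,0,0]},
    {"gripper": 0,"delta_pos": [0,0,0],"dr": [0,0,0]},
  ],
)

```text
t: 21.82
ee_pos: [583.2, -36.5, 225.0]
orientation: [2.047, 0.333, -2.045]
ft_force: [2.4, -3.9, 5.5]
width: 30.0
```

>>> apply_moves(
  increments=[
    {"gripper": 0,"delta_pos": [0.03,0,0],"dr": [0,0,0]},
    {"gripper": 0,"delta_pos": [0.03,0,0],"dr": [0,0,0]},
    {"gripper": 0,"delta_pos": [0.04,0,0],"dr": [0,0,0]},
    {"gripper": 0,"delta_pos": [0,0,0],"dr": [0,0,0]},
    {"gripper": 0,"delta_pos": [0,0,0],"dr": [0,0,0]},
  ],
)

```text
t: 22.23
ee_pos: [583.2, -36.5, 224.7]
orientation: [2.047, 0.333, -2.045]
ft_force: [-0.6, -4.0, 10.8]
width: 29.5
```

>>> apply_moves(
  increments=[
    {"gripper": 0,"delta_pos": [-0.05,0,0],"dr": [0,0,0]},
    {"gripper": 0,"delta_pos": [-0.05,0,0],"dr": [0,0,0]},
    {"gripper": 0,"delta_pos": [-0.04,0,0],"dr": [0,0,0]},
    {"gripper": 0,"delta_pos": [0,0,0],"dr": [0,0,0]},
    {"gripper": 0,"delta_pos": [0,0,0],"dr": [0,0,0]},
  ],
)

```text
t: 22.65
ee_pos: [583.2, -36.5, 225.0]
orientation: [2.047, 0.333, -2.045]
ft_force: [3.4, -4.5, 4.0]
width: 29.6
```

>>> apply_moves(
  increments=[
    {"gripper": 40,"delta_pos": [0,0,0],"dr": [0,0,0]},
    {"gripper": 45,"delta_pos": [0,0,0],"dr": [0,0,0]},
    {"gripper": 55,"delta_pos": [0,0,0],"dr": [0,0,0]},
    {"gripper": 70,"delta_pos": [0,0,0],"dr": [0,0,0]},
    {"gripper": 100,"delta_pos": [0,0,0],"dr": [0,0,0]},
  ],
)

```text
t: 23.07
ee_pos: [582.3, -36.0, 224.2]
orientation: [2.045, 0.335, -2.047]
ft_force: [-0.2, 0.7, 0.2]
width: 56.1
```

>>> apply_moves(
  increments=[
    {"gripper": 100,"delta_pos": [0,0,0],"dr": [0,0,0]},
    {"gripper": 100,"delta_pos": [0,0,0],"dr": [0,0,0]},
    {"gripper": 100,"delta_pos": [0,0,0],"dr": [0,0,0]},
    {"gripper": 100,"delta_pos": [0,0,0],"dr": [0,0,0]},
    {"gripper": 100,"delta_pos": [0,0,0],"dr": [0,0,0]},
  ],
)

```text
t: 23.48
ee_pos: [582.8, -36.2, 224.6]
orientation: [2.046, 0.334, -2.046]
ft_force: [-0.4, -0.1, 0.0]
width: 86.7
```

```bash
python3 go.py 0 0 300
python3 - <<'E'
from workcell import ctrl
from h import *
d=ctrl.get_image('scene');np.savez('scene2.npz',**d);cv2.imwrite('pics/s2.png',cv2.resize(d['img'][130:310,150:350],None,fx=3,fy=3)[:,:,::-1])
E
```

```text
t 23.48 ee [582.8 -36.2 224.6] prop -1.6 1.4 F [-0.45 -0.08  0.01] w 86.7
1 dr(tool) [ 3.1413e+00  1.0000e-04 -1.0000e-04]
-1 dr(tool) [-0.0002  0.0001  0.0001]
dpos tool cm now [-7.543  0.137 -0.156] in final+ [-7.543 -0.137  0.156]
[[-0.0, 0.318, -0.948], [0.0, -0.948, -0.318], [-1.0, -0.0, 0.0]] [-0.08  0.37  1.73  0.    1.04  1.16]
```

View pics/s2.png

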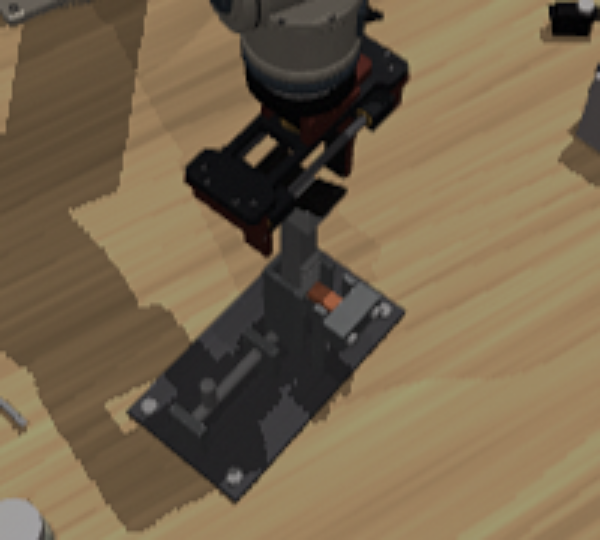

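The column stands up with the jaws open (saddle at crop (315,205)), and the knob at (207,388) is still drawn out. Next I'll raise clear, turn 90°, and go to the -y side of the knob.

>>> apply_moves(
  increments=[
    {"gripper": 100,"delta_pos": [-1.0,0,0],"dr": [0,0,0]},
    {"gripper": 100,"delta_pos": [-2.0,0,0],"dr": [0,0,0]},
    {"gripper": 100,"delta_pos": [-2.5,0,0],"dr": [0,0,0]},
    {"gripper": 100,"delta_pos": [-2.0,0,0],"dr": [0,0,0]},
    {"gripper": 100,"delta_pos": [-1.0,0,0],"dr": [0,0,0]},
  ],
)

```text
t: 23.95
ee_pos: [584.0, -36.3, 313.1]
orientation: [2.05, 0.333, -2.041]
ft_force: [0.0, 0.2, 0.5]
width: 87.9
```

>>> apply_moves(
  increments=[
    {"gripper": 50,"delta_pos": [0,1.5,0],"dr": [0,0,0]},
    {"gripper": 50,"delta_pos": [0,3.0,0],"dr": [0,0,0]},
    {"gripper": 30,"delta_pos": [0,3.5,0],"dr": [0,0,0]},
    {"gripper": 0,"delta_pos": [0,3.5,0],"dr": [0,0,0]},
    {"gripper": 0,"delta_pos": [0,2.5,0],"dr": [0,0,0]},
  ],
)

```text
t: 24.37
ee_pos: [627.5, -172.1, 308.3]
orientation: [2.045, 0.333, -2.048]
ft_force: [0.2, -0.5, 0.7]
width: 57.9
```

>>> apply_moves(
  increments=[
    {"gripper": 0,"delta_pos": [0,0,0],"dr": [-0.12,0,0]},
    {"gripper": 0,"delta_pos": [0,0,0],"dr": [-0.12,0,0]},
    {"gripper": 0,"delta_pos": [0,0,0],"dr": [-0.12,0,0]},
    {"gripper": 0,"delta_pos": [0,0,0],"dr": [-0.12,0,0]},
    {"gripper": 0,"delta_pos": [0,0,0],"dr": [-0.12,0,0]},
  ],
)

```text
t: 24.78
ee_pos: [626.8, -170.0, 308.0]
orientation: [1.663, 0.835, -1.666]
ft_force: [0.2, 0.5, 0.3]
width: 24.9
```

>>> apply_moves(
  increments=[
    {"gripper": 0,"delta_pos": [0,0,0],"dr": [-0.12,0,0]},
    {"gripper": 0,"delta_pos": [0,0,0],"dr": [-0.12,0,0]},
    {"gripper": 0,"delta_pos": [0,0,0],"dr": [-0.12,0,0]},
    {"gripper": 0,"delta_pos": [0,0,0],"dr": [-0.12,0,0]},
    {"gripper": 0,"delta_pos": [0,0,0],"dr": [-0.12,0,0]},
  ],
)

```text
t: 25.2
ee_pos: [626.8, -169.8, 308.1]
orientation: [1.239, 1.191, -1.241]
ft_force: [-0.6, -0.1, 0.4]
width: 0.5
```

>>> apply_moves(
  increments=[
    {"gripper": 0,"delta_pos": [0,0,0],"dr": [-0.12,0,0]},
    {"gripper": 0,"delta_pos": [0,0,0],"dr": [-0.12,0,0]},
    {"gripper": 0,"delta_pos": [0,0,0],"dr": [-0.13,0,0]},
    {"gripper": 0,"delta_pos": [0,0,0],"dr": [0,0,0]},
    {"gripper": 0,"delta_pos": [0,0,0],"dr": [0,0,0]},
  ],
)

```text
t: 25.62
ee_pos: [626.9, -169.6, 308.5]
orientation: [0.975, 1.343, -0.976]
ft_force: [-0.7, 0.1, 0.7]
width: 0.9
```

```bash
sed -i 's/^X,Y,A=.*/X,Y,A=584.4,-36.1,0.324/' go.py; python3 go.py 0 -141 74
python3 - <<'E'
from workcell import ctrl
from h import *
from scipy.spatial.transform import Rotation as Ro
for n in('scene','top'):
    d=ctrl.get_image(n);np.savez(n+'3.npz',**d)
    C=cloud(d);C=C[C[:,:,2]>40];p=(584.4,-36.1,.324);c,s=np.cos(p[2]),np.sin(p[2])
    L=C-[p[0],p[1],0];L=np.c_[L[:,0]*c+L[:,1]*s,-L[:,0]*s+L[:,1]*c,L[:,2]]
    for nm,m in(('knob',(abs(L[:,0])<20)&(L[:,1]<-95)&(L[:,1]>-135)&(L[:,2]>76)&(L[:,2]<95)),('sad',(abs(L[:,0])<45)&(abs(L[:,1])<22)&(L[:,2]>225)&(L[:,2]<280))):
        q=L[m]
        if len(q): print(n,nm,len(q),q.mean(0).round(1),q.min(0).round(),q.max(0).round())
E
```

```text
t 25.62 ee [ 626.9 -169.6  308.5] prop -2.2 -140.1 F [-0.71  0.14  0.7 ] w 0.9
1 dr(tool) [-1.581e+00 -1.700e-03  5.000e-04]
-1 dr(tool) [1.5606e+00 5.0000e-04 1.7000e-03]
dpos tool cm now [23.447  0.249  0.108] in final+ [23.447 -0.093  0.216]
[[-0.002, 0.951, 0.309], [0.0, 0.309, -0.951], [-1.0, -0.001, -0.001]] [-0.28  0.39  1.5  -0.    1.26 -0.6 ]
scene knob 28 [   0.4 -119.1   83.4] [  -8. -126.   78.] [   6. -113.   88.]
scene sad 431 [ -0.4  -2.7 251.5] [-34. -16. 225.] [ 34.  17. 264.]
top knob 13 [  -1.3 -117.    83. ] [  -5. -122.   78.] [   4. -113.   87.]
top sad 387 [ 5.000e-01 -2.000e-01  2.542e+02] [-35. -17. 228.] [ 35.  14. 266.]
```

>>> apply_moves(
  increments=[
    {"gripper": 0,"delta_pos": [1.5,0.2,0.1],"dr": [0,0,0]},
    {"gripper": 0,"delta_pos": [2.5,0,0],"dr": [0,0,0]},
    {"gripper": 0,"delta_pos": [2.5,0,0],"dr": [0,0,0]},
    {"gripper": 0,"delta_pos": [2.5,0,0],"dr": [0,0,0]},
    {"gripper": 0,"delta_pos": [2.5,0,0],"dr": [0,0,0]},
  ],
)

```text
t: 26.13
ee_pos: [629.5, -169.4, 193.5]
orientation: [0.974, 1.342, -0.974]
ft_force: [-0.6, -0.5, -0.2]
width: 0.3
```

>>> apply_moves(
  increments=[
    {"gripper": 0,"delta_pos": [2.5,0,0],"dr": [0,0,0]},
    {"gripper": 0,"delta_pos": [2.0,0,0],"dr": [0,0,0]},
    {"gripper": 0,"delta_pos": [1.5,0,0],"dr": [0,0,0]},
    {"gripper": 0,"delta_pos": [1.0,0,0],"dr": [0,0,0]},
    {"gripper": 0,"delta_pos": [0.5,0,0],"dr": [0,0,0]},
  ],
)

```text
t: 26.55
ee_pos: [628.8, -169.1, 117.9]
orientation: [0.973, 1.345, -0.974]
ft_force: [0.1, 0.3, -0.2]
width: 0.3
```

```bash
python3 go.py 0 -141 76
python3 - <<'E'
from workcell import ctrl
from h import *
d=ctrl.get_image('scene');cv2.imwrite('pics/s3.png',cv2.resize(d['img'][150:310,150:350],None,fx=3,fy=3)[:,:,::-1])
E
```

```text
t 26.55 ee [ 628.8 -169.1  117.9] prop -0.3 -140.3 F [ 0.11  0.32 -0.22] w 0.3
1 dr(tool) [-1.5784e+00 -2.5000e-03  5.0000e-04]
-1 dr(tool) [1.5632e+00 5.0000e-04 2.5000e-03]
dpos tool cm now [4.185 0.036 0.08 ] in final+ [ 4.185 -0.074  0.027]
[[-0.002, 0.95, 0.311], [0.001, 0.311, -0.95], [-1.0, -0.002, -0.001]] [-0.28  0.6   1.63  0.    0.91 -0.6 ]
```

View pics/s3.png

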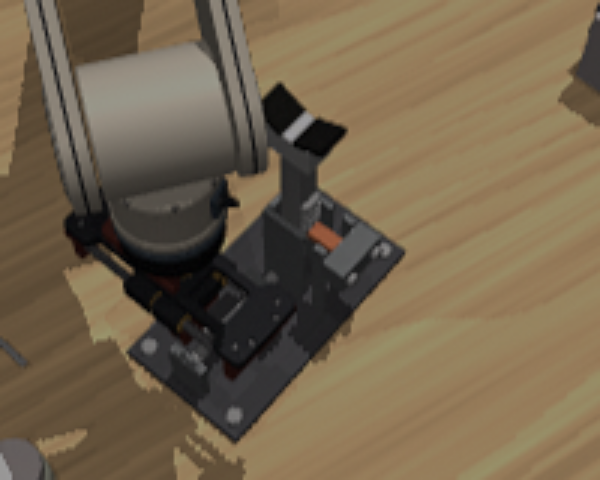

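The fingers are beside the knob with the column clear of the wrist, so I'll descend the remaining 42 mm.

>>> apply_moves(
  increments=[
    {"gripper": 0,"delta_pos": [1.0,0,0.05],"dr": [0,0,0]},
    {"gripper": 0,"delta_pos": [1.2,0,0],"dr": [0,0,0]},
    {"gripper": 0,"delta_pos": [1.0,0,0],"dr": [0,0,0]},
    {"gripper": 0,"delta_pos": [0.7,0,0],"dr": [0,0,0]},
    {"gripper": 0,"delta_pos": [0.3,0,0],"dr": [0,0,0]},
  ],
)

```text
t: 27.02
ee_pos: [628.9, -169.5, 76.0]
orientation: [0.972, 1.345, -0.973]
ft_force: [-0.8, 0.3, 0.2]
width: 0.6
```

>>> apply_moves(
  increments=[
    {"gripper": 0,"delta_pos": [0,0,-0.1],"dr": [0,0,0]},
    {"gripper": 0,"delta_pos": [0,0,-0.1],"dr": [0,0,0]},
    {"gripper": 0,"delta_pos": [0,0,-0.1],"dr": [0,0,0]},
    {"gripper": 0,"delta_pos": [0,0,-0.1],"dr": [0,0,0]},
    {"gripper": 0,"delta_pos": [0,0,-0.1],"dr": [0,0,0]},
  ],
)

```text
t: 27.43
ee_pos: [628.6, -165.2, 78.2]
orientation: [0.972, 1.342, -0.971]
ft_force: [0.1, -3.7, 0.4]
width: 0.1
```

>>> apply_moves(
  increments=[
    {"gripper": 0,"delta_pos": [0,0,-0.1],"dr": [0,0,0]},
    {"gripper": 0,"delta_pos": [0,0,-0.1],"dr": [0,0,0]},
    {"gripper": 0,"delta_pos": [0,0,-0.1],"dr": [0,0,0]},
    {"gripper": 0,"delta_pos": [0,0,-0.1],"dr": [0,0,0]},
    {"gripper": 0,"delta_pos": [0,0,-0.1],"dr": [0,0,0]},
  ],
)

```text
t: 27.85
ee_pos: [627.0, -160.4, 78.0]
orientation: [0.972, 1.342, -0.972]
ft_force: [1.1, -3.3, 1.7]
width: 0.1
```

```bash
python3 go.py 0 -113 76
```

```text
t 27.85 ee [ 627.  -160.4   78. ] prop 0.8 -131.4 F [ 1.1  -3.32  1.68] w 0.1
1 dr(tool) [-1.5769e+00  1.1000e-03 -1.0000e-04]
-1 dr(tool) [ 1.5647e+00 -1.0000e-04 -1.1000e-03]
dpos tool cm now [ 0.197 -0.089 -1.835] in final+ [ 0.198  1.836 -0.078]
[[0.001, 0.95, 0.313], [-0.0, 0.313, -0.95], [-1.0, 0.001, 0.001]] [-0.27  0.65  1.66 -0.    0.84 -0.59]
```

>>> apply_moves(
  increments=[
    {"gripper": 0,"delta_pos": [0,-0.05,-0.1],"dr": [0,0,0]},
    {"gripper": 0,"delta_pos": [0,0,-0.1],"dr": [0,0,0]},
    {"gripper": 0,"delta_pos": [0,0,-0.1],"dr": [0,0,0]},
    {"gripper": 0,"delta_pos": [0,0,-0.1],"dr": [0,0,0]},
    {"gripper": 0,"delta_pos": [0,0,-0.1],"dr": [0,0,0]},
  ],
)

```text
t: 28.27
ee_pos: [624.6, -155.5, 77.6]
orientation: [0.972, 1.343, -0.972]
ft_force: [1.2, -2.6, 3.0]
width: 0.4
```

>>> apply_moves(
  increments=[
    {"gripper": 0,"delta_pos": [0,0,-0.1],"dr": [0,0,0]},
    {"gripper": 0,"delta_pos": [0,0,-0.1],"dr": [0,0,0]},
    {"gripper": 0,"delta_pos": [0,0,-0.1],"dr": [0,0,0]},
    {"gripper": 0,"delta_pos": [0,0,-0.1],"dr": [0,0,0]},
    {"gripper": 0,"delta_pos": [0,0,-0.1],"dr": [0,0,0]},
  ],
)

```text
t: 28.68
ee_pos: [623.0, -150.8, 77.6]
orientation: [0.972, 1.343, -0.972]
ft_force: [1.1, -3.1, 1.4]
width: 0.6
```

>>> apply_moves(
  increments=[
    {"gripper": 0,"delta_pos": [0,0,-0.1],"dr": [0,0,0]},
    {"gripper": 0,"delta_pos": [0,0,-0.1],"dr": [0,0,0]},
    {"gripper": 0,"delta_pos": [0,0,-0.1],"dr": [0,0,0]},
    {"gripper": 0,"delta_pos": [0,0,-0.1],"dr": [0,0,0]},
    {"gripper": 0,"delta_pos": [0,0,-0.1],"dr": [0,0,0]},
  ],
)

```text
t: 29.1
ee_pos: [621.4, -146.0, 77.6]
orientation: [0.972, 1.343, -0.972]
ft_force: [2.3, -1.7, 1.7]
width: 0.5
```

>>> apply_moves(
  increments=[
    {"gripper": 0,"delta_pos": [0,0,-0.05],"dr": [0,0,0]},
    {"gripper": 0,"delta_pos": [0,0,-0.05],"dr": [0,0,0]},
    {"gripper": 0,"delta_pos": [0,0,-0.05],"dr": [0,0,0]},
    {"gripper": 0,"delta_pos": [0,0,-0.05],"dr": [0,0,0]},
    {"gripper": 0,"delta_pos": [0,0,0],"dr": [0,0,0]},
  ],
)

```text
t: 29.52
ee_pos: [620.7, -144.1, 77.6]
orientation: [0.972, 1.343, -0.972]
ft_force: [1.1, -2.7, 1.7]
width: 0.4
```

```bash
python3 go.py 0 -112 76
```

```text
t 29.52 ee [ 620.7 -144.1   77.6] prop 0.0 -114.0 F [ 1.07 -2.7   1.66] w 0.4
1 dr(tool) [-1.5768e+00 -2.0000e-04 -0.0000e+00]
-1 dr(tool) [ 1.5648e+00 -0.0000e+00  2.0000e-04]
dpos tool cm now [ 0.156 -0.005 -0.196] in final+ [ 0.156  0.196 -0.003]
[[-0.0, 0.95, 0.313], [0.0, 0.313, -0.95], [-1.0, -0.0, -0.0]] [-0.25  0.64  1.68  0.    0.82 -0.56]
```

Continuing in 1 mm steps until the stop is felt.

>>> apply_moves(
  increments=[
    {"gripper": 0,"delta_pos": [0,0,-0.05],"dr": [0,0,0]},
    {"gripper": 0,"delta_pos": [0,0,-0.05],"dr": [0,0,0]},
    {"gripper": 0,"delta_pos": [0,0,0],"dr": [0,0,0]},
    {"gripper": 0,"delta_pos": [0,0,0],"dr": [0,0,0]},
    {"gripper": 0,"delta_pos": [0,0,0],"dr": [0,0,0]},
  ],
)

```text
t: 29.93
ee_pos: [620.4, -143.3, 77.5]
orientation: [0.972, 1.343, -0.972]
ft_force: [1.9, -3.1, 1.5]
width: 0.1
```

>>> apply_moves(
  increments=[
    {"gripper": 0,"delta_pos": [0,0,-0.05],"dr": [0,0,0]},
    {"gripper": 0,"delta_pos": [0,0,-0.05],"dr": [0,0,0]},
    {"gripper": 0,"delta_pos": [0,0,0],"dr": [0,0,0]},
    {"gripper": 0,"delta_pos": [0,0,0],"dr": [0,0,0]},
    {"gripper": 0,"delta_pos": [0,0,0],"dr": [0,0,0]},
  ],
)

```text
t: 30.35
ee_pos: [620.4, -143.0, 77.6]
orientation: [0.971, 1.342, -0.972]
ft_force: [1.6, -6.6, 2.1]
width: 0.7
```

>>> apply_moves(
  increments=[
    {"gripper": 0,"delta_pos": [0,0,-0.05],"dr": [0,0,0]},
    {"gripper": 0,"delta_pos": [0,0,-0.05],"dr": [0,0,0]},
    {"gripper": 0,"delta_pos": [0,0,0],"dr": [0,0,0]},
    {"gripper": 0,"delta_pos": [0,0,0],"dr": [0,0,0]},
    {"gripper": 0,"delta_pos": [0,0,0],"dr": [0,0,0]},
  ],
)

```text
t: 30.77
ee_pos: [620.4, -142.9, 77.7]
orientation: [0.97, 1.341, -0.972]
ft_force: [2.5, -8.8, -0.5]
width: 0.2
```

The stop shows: position fixed at prop y ≈ -113 mm while the force rises to about 9 N. I'll back off and go up.

>>> apply_moves(
  increments=[
    {"gripper": 0,"delta_pos": [0,0,-0.1],"dr": [0,0,0]},
    {"gripper": 0,"delta_pos": [0,0,0],"dr": [0,0,0]},
    {"gripper": 0,"delta_pos": [0,0,0.2],"dr": [0,0,0]},
    {"gripper": 0,"delta_pos": [0,0,0.7],"dr": [0,0,0]},
    {"gripper": 0,"delta_pos": [0,0,0.8],"dr": [0,0,0]},
  ],
)

```text
t: 31.18
ee_pos: [624.0, -156.1, 77.0]
orientation: [0.972, 1.346, -0.972]
ft_force: [-0.2, 0.6, -0.1]
width: 0.9
```

>>> apply_moves(
  increments=[
    {"gripper": 0,"delta_pos": [-0.5,0,0.3],"dr": [0,0,0]},
    {"gripper": 0,"delta_pos": [-2.0,0,0],"dr": [0,0,0]},
    {"gripper": 0,"delta_pos": [-2.5,0,0],"dr": [0,0,0]},
    {"gripper": 0,"delta_pos": [-2.5,0,0],"dr": [0,0,0]},
    {"gripper": 0,"delta_pos": [-2.5,0,0],"dr": [0,0,0]},
  ],
)

```text
t: 31.6
ee_pos: [625.3, -159.3, 178.5]
orientation: [0.972, 1.345, -0.972]
ft_force: [-0.2, -0.6, 0.0]
width: 0.7
```

>>> apply_moves(
  increments=[
    {"gripper": 0,"delta_pos": [-2.5,0,0],"dr": [0,0,0]},
    {"gripper": 0,"delta_pos": [-2.5,0,1.5],"dr": [0,0,0]},
    {"gripper": 0,"delta_pos": [-2.5,0,2],"dr": [0,0,0]},
    {"gripper": 0,"delta_pos": [-2,0,2],"dr": [0,0,0]},
    {"gripper": 0,"delta_pos": [-1,0,1],"dr": [0,0,0]},
  ],
)

```text
t: 32.02
ee_pos: [647.4, -223.1, 286.1]
orientation: [0.973, 1.338, -0.971]
ft_force: [0.1, 0.5, -0.4]
width: 0.6
```

```bash
python3 go.py
python3 - <<'E'
from workcell import ctrl
from h import *
I=[]
for n in('scene','top'):
    d=ctrl.get_image(n);I.append(cv2.resize(d['img'][180:300,180:300] if n=='scene' else d['img'][110:230,235:355],(400,400)))
    C=cloud(d);C=C[C[:,:,2]>40];p=(584.4,-36.1,.324);c,s=np.cos(p[2]),np.sin(p[2])
    L=C-[p[0],p[1],0];L=np.c_[L[:,0]*c+L[:,1]*s,-L[:,0]*s+L[:,1]*c,L[:,2]]
    for nm,m in(('knob',(abs(L[:,0])<20)&(L[:,1]<-75)&(L[:,1]>-130)&(L[:,2]>76)&(L[:,2]<95)),('sad',(abs(L[:,0])<45)&(abs(L[:,1])<22)&(L[:,2]>225)&(L[:,2]<280))):
        q=L[m]
        if len(q): print(n,nm,len(q),q.mean(0).round(1),q.min(0).round(),q.max(0).round())
cv2.imwrite('pics/f.png',np.hstack(I)[:,:,::-1])
E
```

```text
t 32.02 ee [ 647.4 -223.1  286.1] prop 0.2 -197.3 F [ 0.15  0.55 -0.42] w 0.6
[[0.004, 0.95, 0.312], [-0.002, 0.312, -0.95], [-1.0, 0.003, 0.003]] [-0.35  0.46  1.44 -0.    1.24 -0.67]
scene knob 27 [  0.2 -95.4  84.3] [  -7. -102.   77.] [  6. -88.  88.]
scene sad 439 [ -0.5  -3.  251.3] [-36. -17. 225.] [ 34.  16. 266.]
top knob 22 [ -1.4 -95.2  84.8] [  -7. -101.   77.] [  5. -90.  93.]
top sad 389 [ 4.00e-01 -2.00e-01  2.54e+02] [-35. -17. 225.] [ 35.  14. 267.]
```

View pics/f.png

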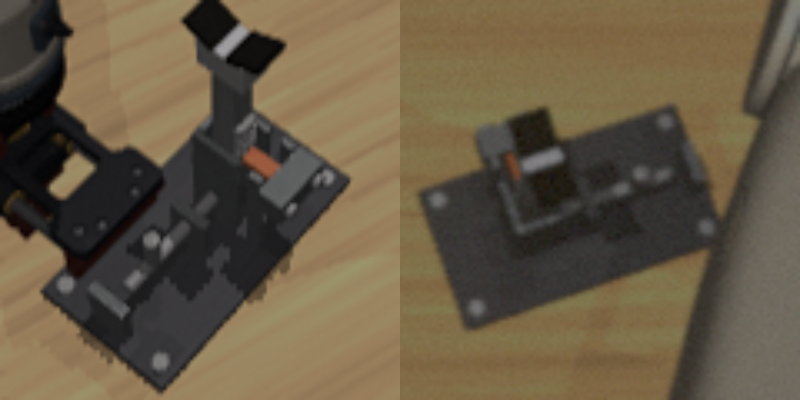

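The knob sits at y ≈ -95 mm, which is home, in both views (crop (152,240) and (640,172)). The saddle is still raised by about 76 mm and the arm is clear. I'll let the arm settle and hand in.

>>> apply_moves(
  increments=[
    {"gripper": 0,"delta_pos": [0,0,0],"dr": [0,0,0]},
    {"gripper": 0,"delta_pos": [0,0,0],"dr": [0,0,0]},
    {"gripper": 0,"delta_pos": [0,0,0],"dr": [0,0,0]},
    {"gripper": 0,"delta_pos": [0,0,0],"dr": [0,0,0]},
    {"gripper": 0,"delta_pos": [0,0,0],"dr": [0,0,0]},
  ],
)

```text
t: 32.53
ee_pos: [645.8, -220.4, 281.6]
orientation: [0.971, 1.345, -0.972]
ft_force: [0.5, 0.7, 0.6]
width: 0.5
```

```bash
python3 -c "
from workcell import ctrl
print(ctrl.close_job())"
```

```text
the job is handed in; nothing more can be done
None
```

The column now rests on the pawl at its fourth notch, the bolt is pushed home, and I handed the job in at about 32.5 s. No verdict was reported.

- **Lifting:** I pinched the saddle and raised it slowly, feeling four pushes 12 mm apart. The pull peaked at about 15 to 17 N each time.
- **Letting down:** Lowered, the column stopped at once with about 76 mm of lift and held against about 11 N of downward push. I then let go of it. Both cameras showed it still about 76 mm up, before and after I pushed the bolt.
- **Bolt:** I pushed the knob with closed fingers until it stopped moving and the force rose to about 9 N. Both cameras put it at y ≈ -95 mm, the home position.
- **End state:** The arm was clear, with less than 1 N on the wrist. I never moved close to the other items, but I did not measure their positions again.

**Small disagreements:**
- The rest height was about 1 mm above what I estimated from where the pull fell off. That is much less than the 12 mm notch spacing, so the notch count stands.
- The camera fit and the arm's own position differed by about 1 mm. There was about 17 N of side force when I first gripped, which I eased off before lifting.

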